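# Complete the chime-bar tray

### The job

The fitted tray still lacks its long chime bar and its L-shaped corner bracket. Take the longer of the two bars that stand on edge in the slotted rack, lay it on its broad face on the cork mat and let go of it there, then take it up again lying flat and lay it flat in the long compartment; lay the bracket flat in the L-shaped compartment. Lower each piece into the tray before letting go, never drop it in, and leave the two short bars, the straight plate and the jar where they are.

Things in the scene. Friction and masses are not known exactly. Their poses are not given: they have to be found in the camera images.
- long_bar: the chime bar to pack: plain aluminium bar 180 x 32 x 10 mm, about 156 g, with two small dark cord holes near its ends. Origin at its centre; x along its 180 mm length, y through its 10 mm thickness, z across its 32 mm width. At the start it stands on its long narrow edge in one of the rack's two slots (z up), the upper 20 mm above the rack. Laid flat, its y axis points up or down; either face may be up and either end first
- short_bar: bystander: like the long bar but only 130 mm long; stands on edge in the rack's other slot, 64 mm from the long bar
- packed_bar: bystander: another 130 x 32 x 10 mm aluminium bar already lying flat in the tray's short compartment; origin at its centre
- bracket: the bracket to pack: flat L-shaped steel plate 8 mm thick, about 200 g. Origin on the underside at the middle of the long arm; the long arm is 100 x 24 mm along x (x -50 to 50, y -12 to 12 mm), the short arm is 24 mm wide and sticks out to +y at the +x end (x 26 to 50, y 12 to 52 mm); z up. Lies flat on the bench
- plate: bystander: straight flat steel plate 100 x 24 x 8 mm, of the same stuff as the bracket but with no short arm, lying flat on the bench; origin on the underside at its centre
- rack: slotted wooden rack fixed to the bench, 110 x 124 mm, 20 mm high; origin at the centre of its underside, two slots along its x at y = +32 and -32 mm, 13.5 mm wide, floors 8 mm above the bench
- mat: cork mat fixed to the bench, 200 mm along its x, 120 mm along its y, 4 mm thick; origin at the centre of its underside
- tray: plywood tray fixed to the bench, 320 mm along its x, 210 mm along its y; origin at the centre of its underside; floor 6 mm above the bench, rims and compartment fences rise 8 mm above the floor. It has three compartments: the long one (point long_bay), the L-shaped one (point bracket_bay) and a short one across the +x end, centred at x = 100 mm, which is already filled. The origin's z axis is up
- long_bay (a point): centre of the long compartment, on the tray's floor; x along the compartment. Inside 188 x 38 mm (4 mm to spare at each end, 3 mm at each side of the bar), fences 5 mm thick; the side fences are cut away for the fingers over the middle 76 mm, with some 22 mm of free floor beyond them
- bracket_bay (a point): point on the tray's floor where the bracket's origin belongs; its x and y axes are those that the bracket must have (long arm along x, short arm to +y at the +x end). The fences follow the L with 3 mm to spare on each side; beside the long arm they are cut away for the fingers from x = -43 to 18 mm on its +y side and -43 to 28 mm on its -y side
- jar: bystander: glass jar with dark lid, 64 mm diameter, 85 mm high; origin at the centre of its underside
Mind the look-alikes: they are no part of the job. What is shaped like the long_bar but red is not meant. Several things have the shape of the bracket; the one meant has the colours described above.

How it is judged:
By the outcome, as a careful person would: the job done as asked, in the order asked, and still so for the second after the job is handed in, with the robot touching nothing.
It also fails if it takes over 58 s, if anything falls off the work surface, if the arm or the gripper's body presses on something with over 40 N, if the wrist force passes 120 N, or if a joint passes its speed limit or range.

### The arm

A 6-joint arm with a two-finger parallel gripper is mounted at the origin on the work surface. World frame = base frame: x ahead of the robot, y to its left, z up, the work surface at z = 0. Lengths are in mm, angles in rad, forces in N, time in s.
With the tool pointing down it reaches from about 275 to 775 mm from the base axis. Payload 14.6 kg.
Tool frame: the origin (TCP) lies midway between the tips of the shut fingers; the grasp point (between the pads) lies 19 mm behind it; z points along the fingers, x is the direction in which the jaws open and shut, and the axes are right-handed (so a half turn about z gives the same grasp; the last joint's range is limited). The gripper opens to 85 mm and grips with 20 to 120 N. Pads are 22 mm wide; open, the fingers measure 114 mm over their backs; the gripper's body (76 mm by 85 mm) begins 54 mm behind the grasp point. The pads swing forward as they close: fully open they stand 13 mm farther back than shut.
Start: joints at [-1.402, 0.263, -0.048, 1.259, 0, 1.415], TCP at [167.034, -497.723, 231.278] pointing down, gripper open.
Joint ranges: [-2.65, 2.65], [-0.89, 1.7], [-1.18, 1.37], [-2.13, 2.11], [-1.35, 1.29], [-3.14, 3.14]. Speed limits (rad/s): [1.89, 1.89, 2.57, 2.79, 3.14, 3.14].

### API

Orientations are given as a rotation vector (axis times angle).
In Python, from workcell import monitor, cams, bot gives the robot as it stands.
- The arm moves only by the tool send_rows, never from a script. Its argument "plan" is a list of rows, each an object of numbers: "dx", "dy", "dz": the shift along the world's x, y, z in mm; "wx", "wy", "wz": the turn, a rotation vector about the world's x, y, z in rad. In form: [{"dx": .., "dy": .., "dz": .., "wx": .., "wy": .., "wz": ..}, ...]. A call has 1 to 8 rows; each row is the pose to reach, as a shift and turn from the pose commanded when the call began; what a row does not reach only later rows make up. A row lasts 1/10 s, in which the tool goes at most 50 mm and 8.59 degrees, less where a joint would pass 70% of its speed; a pose out of reach is approached as far as the arm can. A call with a gripper value outside its range is refused whole. "fingers" is the opening in per cent of the stroke, from 0 (shut) to 100 (fully open), set as the call begins (left out, the last holds). The fingers move at their own pace and stop on an object; "grip_force" is the grip in N (left out, the last holds). Time passes only in rows, so rows that repeat a pose let the fingers close. It gives the time, the measured TCP pose, the force and the opening at its end, in the units of the state.
- monitor.state(): the state, without advancing time (a new reading comes with each control period).
- cams.grab_frame(name): name is "side" or "top"; returns a dict with "img" (400x640x3 uint8, red, green, blue), "depth" (400x640 float32, mm along the optical axis (not along the pixel's ray), 0 where there is no reading), "vfov" (degrees; the focal length in pixels is half the picture's height over the tangent of half this angle, whatever the lens; pixels are square), "cx", "cy" (the principal point, pixels), "rvec" (rotation vector, rad) and "tvec" (3), from world to camera coordinates, as OpenCV has them. Camera axes: x right, y down, z forward; pixel columns grow to the right and rows downward; lengths in mm; the calibration is good to about 2 mm. A picture is of the moment at which its call begins.
- bot.job_done(): hands the job in, once; it reports no verdict.
The state is a dict: "t": time; "joints": joint angles; "qd": joint speeds; "tau": joint torques, N m; "ee_pos": TCP position; "ee_rot": TCP orientation; "ft_force": force on the tool from outside, world axes, zero at the start; "ft_torque": the same for the moment, N m; "finger_gap": finger opening in mm.
Only numpy, scipy, OpenCV 4.12 (cv2) and the standard library are available. Lean on these libraries where they do the work, as an engineer would, in place of code of your own. Each camera call takes 0.05 s, during which the arm holds its last target. There are 200 camera calls.

## Working session

There is one attempt and no reset: what is moved stays moved. The work goes in short steps, Python scripts to look and compute and a tool call to move; the robot and the scene stay as the last step left them, time stands still between calls to the robot, and variables do not carry over. Pictures are saved under pics/ and viewed, about 8 in all and at most 12, crops included, and the job is handed in when it is done.

Besides the shell and the picture viewer there is one more tool, called after "Emit:" as name([rows], argument=value, ...), one row to a line, values as JSON. send_rows: Moves the arm, as the interface text tells. Its arguments: {"type":"object","properties":{"plan":{"type":"array"},"fingers":{"type":"number"},"grip_force":{"type":"number"}},"required":["plan"]}

```bash
mkdir -p pics; ls
cat > h.py <<'E'
import numpy as np, cv2
from workcell import monitor, cams, bot
def grab(n):
    f=cams.grab_frame(n); f['R']=cv2.Rodrigues(np.array(f['rvec'],float))[0]; f['t']=np.array(f['tvec'],float).ravel()
    f['f']=200/np.tan(np.radians(f['vfov'])/2); return f
def ray(f,uv,z):
    uv=np.atleast_2d(np.array(uv,float)); d=np.c_[(uv[:,0]-f['cx'])/f['f'],(uv[:,1]-f['cy'])/f['f'],np.ones(len(uv))]@f['R']
    c=-f['R'].T@f['t']; return c+d*((z-c[2])/d[:,2])[:,None]
def proj(f,p):
    q=np.atleast_2d(p)@f['R'].T+f['t']; return q[:,:2]/q[:,2:]*f['f']+[f['cx'],f['cy']]
def save(f,name,crop=None,s=1):
    im=f['img'][...,::-1]
    if crop: im=im[crop[1]:crop[3],crop[0]:crop[2]]
    cv2.imwrite('pics/'+name,cv2.resize(im,None,fx=s,fy=s,interpolation=cv2.INTER_CUBIC))
E
python3 - <<'E'
from h import *
import pickle
for n in('top','side'):
    f=grab(n); save(f,n+'0.png',s=1.25); pickle.dump(f,open(n+'0.pkl','wb'))
    print(n,f['vfov'],f['cx'],f['cy'],-f['R'].T@f['t'],f['R'].round(3).tolist())
print(monitor.state())
E
```

```text
pics
top 53.94047592584747 320.89089746090906 200.65071770798784 [ 468.57235737  -23.65271607 1144.8788603 ] [[0.019, -1.0, 0.008], [-0.997, -0.019, -0.081], [0.081, -0.007, -0.997]]
side 45.88927563031505 316.67426056593746 196.9525740472441 [193.39000762 935.88470339 971.63194922] [[-0.95, -0.313, -0.008], [-0.204, 0.638, -0.743], [0.237, -0.704, -0.67]]
{'t': 0.1, 'joints': array([-1.40229156e+00,  2.63453079e-01, -4.88381095e-02,  1.25940718e+00,
       -3.51435933e-05,  1.41549345e+00]), 'qd': array([ 0.00119564, -0.00181898,  0.00042702,  0.00109862,  0.00015377,
        0.00126989]), 'tau': array([ 3.40001665e-03, -6.38576603e+01,  3.85061967e+01,  1.00717272e-02,
       -5.88227954e-05,  1.29699720e-05]), 'ee_pos': array([ 166.98757373, -497.48529492,  230.89757809]), 'ee_rot': array([-2.54998627e+00,  1.83394376e+00,  1.04708609e-03]), 'ft_force': array([-0.63125727, -0.21860491, -0.35648261]), 'ft_torque': array([-0.02274318, -0.0347962 , -0.03111025]), 'finger_gap': 85.2937474225325}
```

View pics/top0.png

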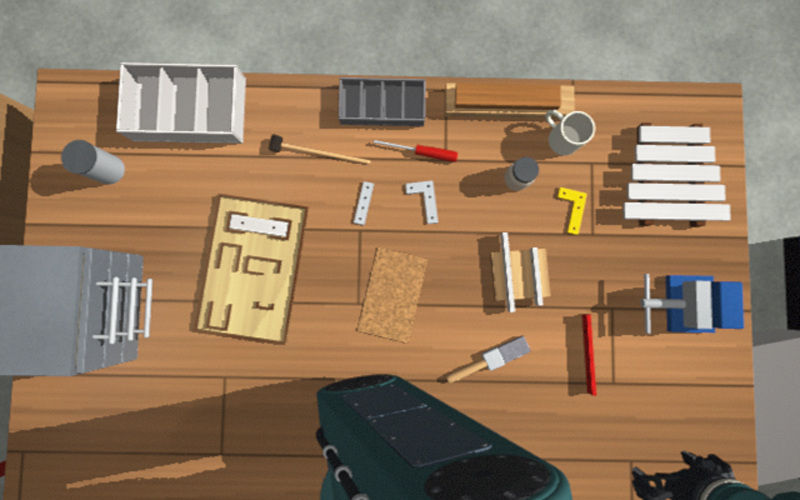

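View pics/side0.png

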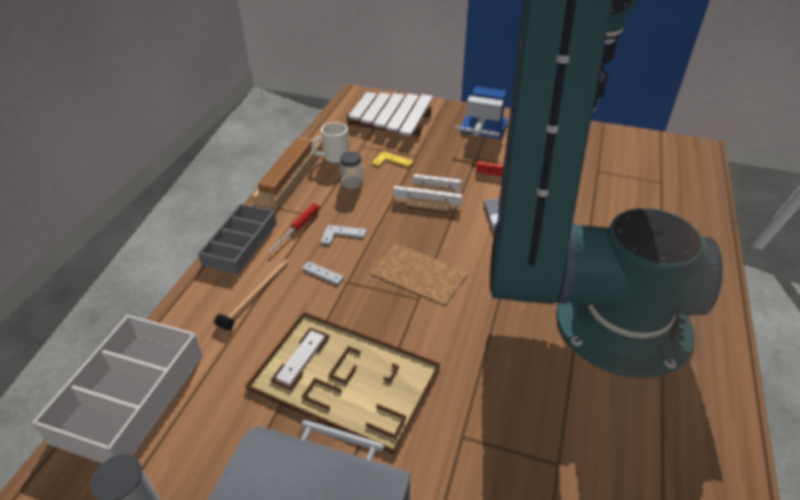

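The top view shows the long bar as the left bar in the rack (508,272), the silver bracket at (425,200) and the plate at (363,203). It also shows the tray at (250,268) and the mat at (392,294). The red bar and yellow L are decoys.

```bash
cat > m.py <<'E'
from h import *
import pickle,sys
f=pickle.load(open('top0.pkl','rb'));im=f['img'];hsv=cv2.cvtColor(im,cv2.COLOR_RGB2HSV)
a=im[145:285,145:250];b=im[125:265,270:450]
o=np.hstack([cv2.resize(a,None,fx=4,fy=4,interpolation=cv2.INTER_CUBIC)])
cv2.imwrite('pics/tray1.png',o[...,::-1])
# metallic pieces
m=((hsv[...,1]<60)&(hsv[...,2]>120)).astype(np.uint8); m[:, :150]=0;m[:,450:]=0;m[:130]=0;m[265:]=0
cs,_=cv2.findContours(m,cv2.RETR_EXTERNAL,cv2.CHAIN_APPROX_NONE)
for c in cs:
    if cv2.contourArea(c)<40: continue
    z=8 if cv2.boundingRect(c)[1]<160 else 40
    if cv2.boundingRect(c)[0]<240: z=16
    P=ray(f,c[:,0],z)[:,:2].astype(np.float32); r=cv2.minAreaRect(P)
    print('metal',cv2.boundingRect(c),z,np.round(r[0],1),np.round(r[1],1),round(r[2],1), cv2.boxPoints(r).round(0).tolist())
def big(mask,z,name,box):
    k=np.zeros_like(mask);x0,y0,x1,y1=box;k[y0:y1,x0:x1]=mask[y0:y1,x0:x1]
    cs,_=cv2.findContours(k,cv2.RETR_EXTERNAL,cv2.CHAIN_APPROX_NONE);c=max(cs,key=cv2.contourArea)
    P=ray(f,c[:,0],z)[:,:2].astype(np.float32); r=cv2.minAreaRect(P)
    print(name,np.round(r[0],1),np.round(r[1],1),round(r[2],1),cv2.boxPoints(r).round(0).tolist())
print('hsv mat',hsv[235,313],'bench',hsv[235,270],hsv[260,300],'tray',hsv[260,190],'rim',hsv[272,200],'rack',hsv[215,416])
H,S,V=[hsv[...,i].astype(int) for i in range(3)]
Z=f['depth']; print('depth valid',(Z>0).mean())
v,u=np.mgrid[:400,:640]
Pc=np.stack([(u-f['cx'])/f['f']*Z,(v-f['cy'])/f['f']*Z,Z],-1)
W=(Pc-f['t'])@f['R']; h=W[...,2]
print('bench h',np.median(h[225:260,255:280]),'mat',np.median(h[225:245,305:320]),'bar',h[205:235,404:410].max(),'tray',np.median(h[225:235,200:210]))
big((h>9).astype(np.uint8),14,'tray',(145,145,255,290))
big((h>2.2).astype(np.uint8),4,'mat',(280,190,350,280))
big((h>12).astype(np.uint8),20,'rack',(385,180,450,260))
E
python3 m.py
```

```text
metal (426, 198, 8, 47) 40 [ 507.8 -338.3] [130.1  11.3] 5.5 [[442.0, -339.0], [444.0, -350.0], [573.0, -338.0], [572.0, -326.0]]
metal (402, 186, 10, 64) 40 [ 516.7 -273.3] [178.4  11.8] 5.7 [[427.0, -276.0], [429.0, -288.0], [606.0, -270.0], [605.0, -259.0]]
metal (183, 171, 48, 19) 16 [614.4 300.1] [134.   34.9] 82.9 [[589.0, 236.0], [623.0, 231.0], [640.0, 364.0], [605.0, 369.0]]
metal (324, 145, 27, 34) 8 [675.7 -75.9] [101.5  66.3] 7.8 [[621.0, -50.0], [630.0, -116.0], [730.0, -102.0], [721.0, -36.0]]
metal (283, 145, 16, 35) 8 [672.9  59.3] [ 26.3 101.8] 78.3 [[620.0, 57.0], [720.0, 36.0], [725.0, 62.0], [626.0, 82.0]]
hsv mat [ 15 136 176] bench [ 14 135 168] [ 15 141 212] tray [ 23 100 229] rim [ 14 132 110] rack [ 18 109 241]
depth valid 0.99607421875
bench h -0.31900061555634684 mat 3.91865921532065 bar 45.06596032395155 tray 5.939474274675613
tray [516.8 314.7] [211.6 321.4] 82.5 [[344.0, 231.0], [662.0, 189.0], [690.0, 399.0], [371.0, 441.0]]
mat [460.9 -10.4] [142.2 219.1] 77.4 [[338.0, -56.0], [552.0, -104.0], [583.0, 35.0], [370.0, 83.0]]
rack [ 520.2 -303.2] [181.8 125.9] 5.7 [[423.0, -250.0], [436.0, -375.0], [617.0, -357.0], [604.0, -231.0]]
```

View pics/tray1.png

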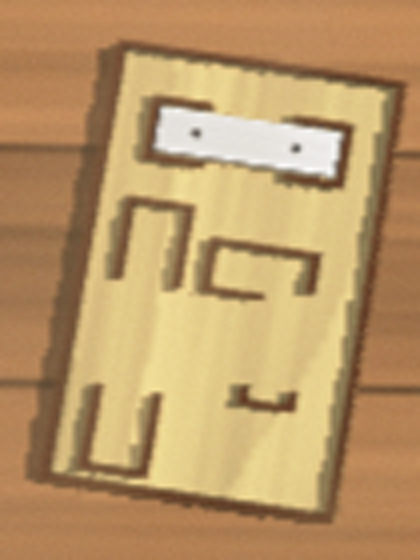

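The tray's +x end (short bay) is at the top. The long bay is at left, between crop points (136,202) and (115,470). The L bay is at right, with its corner at the upper right and the short arm to the left, so bay axes match the tray axes. One last measurement before moving: fences and mat.

```bash
cat > m2.py <<'E'
from h import *
import pickle
for n in ('top','side'):
    f=pickle.load(open(n+'0.pkl','rb'));hsv=cv2.cvtColor(f['img'],cv2.COLOR_RGB2HSV).astype(int)
    c0=np.array([516.8,314.7]);a=np.radians(-7.5);ux=np.array([np.cos(a),np.sin(a)]);uy=np.array([-ux[1],ux[0]])
    Z=f['depth'];v,u=np.mgrid[:400,:640]
    W=(np.stack([(u-f['cx'])/f['f']*Z,(v-f['cy'])/f['f']*Z,Z],-1)-f['t'])@f['R']
    L=np.stack([(W[...,:2]-c0)@ux,(W[...,:2]-c0)@uy],-1)
    ins=(abs(L[...,0])<153)&(abs(L[...,1])<98)
    for nm,m in (('dep',ins&(W[...,2]>9.5)),('dark',ins&(hsv[...,2]<165))):
        k,lab,st,_=cv2.connectedComponentsWithStats(m.astype(np.uint8),connectivity=8)
        for i in range(1,k):
            if st[i,4]<6: continue
            vv,uu=np.nonzero(lab==i); P=ray(f,np.c_[uu,vv],14)[:,:2]-c0
            q=np.c_[P@ux,P@uy]
            print(n,nm,st[i,4],'x',q[:,0].min().round(1),q[:,0].max().round(1),'y',q[:,1].min().round(1),q[:,1].max().round(1))
    # mat via hue/texture: depth
    m=(W[...,2]>2)&(W[...,2]<6)&(abs(W[...,0]-461)<140)&(abs(W[...,1]+10)<110)
    m=cv2.morphologyEx(m.astype(np.uint8),cv2.MORPH_OPEN,np.ones((5,5)))
    cs,_=cv2.findContours(m,cv2.RETR_EXTERNAL,cv2.CHAIN_APPROX_NONE);c=max(cs,key=cv2.contourArea)
    r=cv2.minAreaRect(ray(f,c[:,0],4)[:,:2].astype(np.float32));print(n,'mat',r)
    if n=='side':
        m=(hsv[...,1]<60)&(hsv[...,2]>130)
        k,lab,st,_=cv2.connectedComponentsWithStats(m.astype(np.uint8))
        for i in range(1,k):
            vv,uu=np.nonzero(lab==i)
            if st[i,4]<60 or not(200<uu.mean()<400 and 120<vv.mean()<330): continue
            z=8
            P=ray(f,np.c_[uu,vv],z)[:,:2].astype(np.float32);r=cv2.minAreaRect(P);print('side metal',st[i],np.round(r[0],1),np.round(r[1],1),round(r[2],1))
E
python3 m2.py
```

```text
top dep 679 x 75.2 124.3 y -73.5 75.0
top dep 121 x -12.5 48.1 y 21.4 79.4
top dep 125 x -12.5 32.2 y -65.8 17.2
top dep 126 x -151.7 -89.3 y 29.5 78.9
top dep 43 x -92.7 -74.4 y -65.7 -25.3
top dark 6 x 149.3 152.2 y -2.5 9.4
top dark 78 x 31.1 151.7 y -99.2 -90.4
top dark 149 x 72.3 122.6 y 20.6 78.1
top dark 138 x 71.8 123.3 y -75.4 -8.9
top dark 193 x -12.9 47.7 y 28.7 84.0
top dark 190 x -15.1 27.1 y -67.6 18.9
top dark 105 x -149.9 25.4 y -99.6 -93.7
top dark 201 x -151.7 -89.3 y 28.3 83.7
top dark 67 x -90.4 -74.4 y -66.6 -20.6Traceback (most recent call last):
  File "m2.py", line 20, in <module>
    cs,_=cv2.findContours(m,cv2.RETR_EXTERNAL,cv2.CHAIN_APPROX_NONE);c=max(cs,key=cv2.contourArea)
                                                                       ~~~^^^^^^^^^^^^^^^^^^^^^^^^
ValueError: max() iterable argument is empty
```

Emit:
send_rows([
  {"dx":40,"dy":20,"dz":0,"wz":0.145},
  {"dx":80,"dy":40,"dz":0,"wz":0.29},
  {"dx":120,"dy":70,"dz":0,"wz":0.435},
  {"dx":160,"dy":100,"dz":0,"wz":0.58},
  {"dx":200,"dy":130,"dz":0,"wz":0.725},
  {"dx":240,"dy":160,"dz":-10,"wz":0.87},
  {"dx":280,"dy":180,"dz":-20,"wz":1.015},
  {"dx":310,"dy":200,"dz":-30,"wz":1.16},
], fingers=40, grip_force=60)

```text
$.plan[0]: bad value
```

Emit:
send_rows([
  {"dx":40,"dy":20,"dz":0,"wx":0,"wy":0,"wz":0.145},
  {"dx":80,"dy":40,"dz":0,"wx":0,"wy":0,"wz":0.29},
  {"dx":120,"dy":70,"dz":0,"wx":0,"wy":0,"wz":0.435},
  {"dx":160,"dy":100,"dz":0,"wx":0,"wy":0,"wz":0.58},
  {"dx":200,"dy":130,"dz":0,"wx":0,"wy":0,"wz":0.725},
  {"dx":240,"dy":160,"dz":-10,"wx":0,"wy":0,"wz":0.87},
  {"dx":280,"dy":180,"dz":-20,"wx":0,"wy":0,"wz":1.015},
  {"dx":310,"dy":200,"dz":-30,"wx":0,"wy":0,"wz":1.16},
], fingers=40, grip_force=60)

```text
t: 0.9
ee_pos: [479.0, -296.1, 200.7]
ee_rot: [-3.139, 0.126, -0.0]
ft_force: [-0.8, -1.3, 0.0]
finger_gap: 34.4
```

```bash
cat >> h.py <<'E'
from scipy.spatial.transform import Rotation as Ro
def st():
    s=monitor.state();R=Ro.from_rotvec(s['ee_rot']).as_matrix()
    print('t',round(s['t'],2),'p',s['ee_pos'].round(1),'xyaw',np.degrees(np.arctan2(R[1,0],R[0,0])).round(1),'z',R[:,2].round(3),'j',s['joints'].round(2),'F',s['ft_force'].round(1),'gap',round(s['finger_gap'],1));return s,R
E
python3 - <<'E'
from h import *
import pickle
f=pickle.load(open('top0.pkl','rb'));st()
q=np.array([(375,248),(428,260),(408,342),(357,330)])/1.25
print('mat',ray(f,q,4)[:,:2].round(0).tolist(),ray(f,q,4).mean(0))
E
```

```text
t 0.9 p [ 479.  -296.1  200.7] xyaw -4.6 z [ 0.  0. -1.] j [-0.7   0.34 -0.02  1.21  0.    0.95] F [-0.8 -1.3  0. ] gap 34.4
mat [[567.0, 30.0], [542.0, -94.0], [352.0, -51.0], [377.0, 67.0]] [459.59269926 -12.20394084   4.        ]
```

Emit:
send_rows([
  {"dx":10,"dy":6,"dz":-20,"wx":0,"wy":0,"wz":0.147},
  {"dx":20,"dy":12,"dz":-40,"wx":0,"wy":0,"wz":0.294},
  {"dx":30,"dy":18,"dz":-60,"wx":0,"wy":0,"wz":0.441},
  {"dx":37.5,"dy":23,"dz":-80,"wx":0,"wy":0,"wz":0.588},
  {"dx":37.5,"dy":23,"dz":-100,"wx":0,"wy":0,"wz":0.735},
  {"dx":37.5,"dy":23,"dz":-100,"wx":0,"wy":0,"wz":0.882},
  {"dx":37.5,"dy":23,"dz":-100,"wx":0,"wy":0,"wz":1.029},
  {"dx":37.5,"dy":23,"dz":-100,"wx":0,"wy":0,"wz":1.176},
])

```text
t: 1.7
ee_pos: [514.3, -274.5, 100.8]
ee_rot: [-2.681, -1.635, 0.001]
ft_force: [-0.2, -0.9, 0.8]
finger_gap: 34.0
```

Emit:
send_rows([
  {"dx":0,"dy":0,"dz":0,"wx":0,"wy":0,"wz":0.147},
  {"dx":0,"dy":0,"dz":0,"wx":0,"wy":0,"wz":0.294},
  {"dx":0,"dy":0,"dz":0,"wx":0,"wy":0,"wz":0.441},
  {"dx":0,"dy":0,"dz":0,"wx":0,"wy":0,"wz":0.575},
  {"dx":0,"dy":0,"dz":0,"wx":0,"wy":0,"wz":0.575},
])

```text
t: 2.2
ee_pos: [514.4, -274.6, 101.0]
ee_rot: [-2.113, -2.324, 0.0]
ft_force: [0.1, 0.4, -0.3]
finger_gap: 34.2
```

Run:
```python
from h import *
st(); f=grab('side'); save(f,'s1.png',(250,90,450,240),4)
```

```text
t 2.2 p [ 514.4 -274.6  101. ] xyaw 95.5 z [-0.  0. -1.] j [-0.63  0.43 -0.16  0.98 -0.   -0.73] F [ 0.1  0.4 -0.3] gap 34.2
```

View pics/s1.png

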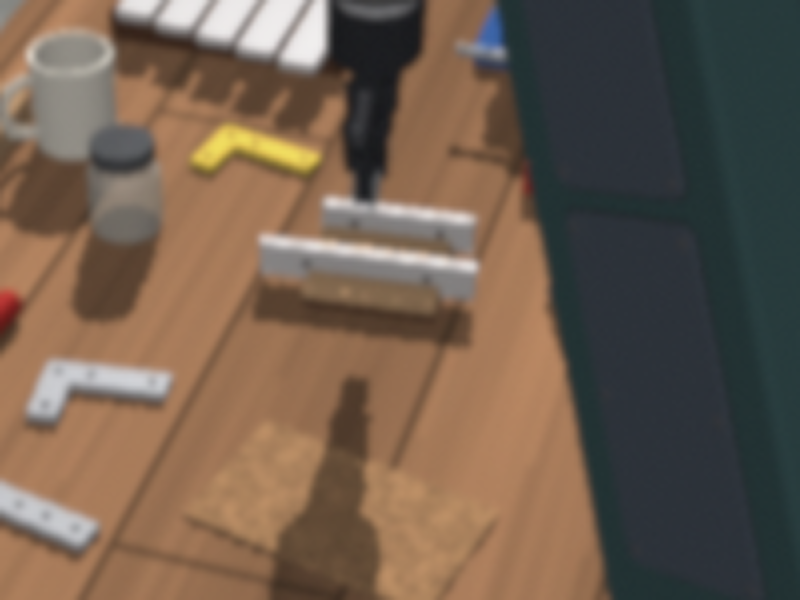

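The side view shows the fingers above the long bar (tip at (370,190), bar at (260–478, 240–285)). Descending.

Emit:
send_rows([
  {"dx":2,"dy":1.3,"dz":-25,"wx":0,"wy":0,"wz":0},
  {"dx":2,"dy":1.3,"dz":-50,"wx":0,"wy":0,"wz":0},
  {"dx":2,"dy":1.3,"dz":-65,"wx":0,"wy":0,"wz":0},
  {"dx":2,"dy":1.3,"dz":-74,"wx":0,"wy":0,"wz":0},
  {"dx":2,"dy":1.3,"dz":-76,"wx":0,"wy":0,"wz":0},
  {"dx":2,"dy":1.3,"dz":-76,"wx":0,"wy":0,"wz":0},
])

```text
t: 2.85
ee_pos: [516.7, -273.6, 25.5]
ee_rot: [2.117, 2.321, 0.0]
ft_force: [0.0, 1.2, -0.8]
finger_gap: 34.0
```

Emit:
send_rows([
  {"dx":0,"dy":0,"dz":0,"wx":0,"wy":0,"wz":0},
  {"dx":0,"dy":0,"dz":0,"wx":0,"wy":0,"wz":0},
  {"dx":0,"dy":0,"dz":0,"wx":0,"wy":0,"wz":0},
  {"dx":0,"dy":0,"dz":0,"wx":0,"wy":0,"wz":0},
  {"dx":0,"dy":0,"dz":0,"wx":0,"wy":0,"wz":0},
  {"dx":0,"dy":0,"dz":0,"wx":0,"wy":0,"wz":0},
], fingers=0, grip_force=60)

```text
t: 3.45
ee_pos: [517.0, -273.8, 26.2]
ee_rot: [2.115, 2.321, 0.0]
ft_force: [-2.2, -0.7, 6.3]
finger_gap: 8.2
```

```bash
python3 -c "
from h import *
st()"
```

```text
t 3.45 p [ 517.  -273.8   26.2] xyaw 95.3 z [ 0.001 -0.001 -1.   ] j [-0.63  0.5  -0.27  0.8  -0.   -0.72] F [-2.2 -0.7  6.3] gap 8.2
```

Emit:
send_rows([
  {"dx":0,"dy":0,"dz":10,"wx":0,"wy":0,"wz":0},
  {"dx":0,"dy":0,"dz":30,"wx":0,"wy":0,"wz":0},
  {"dx":0,"dy":0,"dz":55,"wx":0,"wy":0,"wz":0},
  {"dx":0,"dy":15,"dz":80,"wx":0,"wy":0,"wz":0},
  {"dx":-10,"dy":45,"dz":90,"wx":0,"wy":0,"wz":-0.05},
  {"dx":-20,"dy":80,"dz":90,"wx":0,"wy":0,"wz":-0.1},
  {"dx":-30,"dy":120,"dz":90,"wx":0,"wy":0,"wz":-0.15},
  {"dx":-40,"dy":160,"dz":90,"wx":0,"wy":0,"wz":-0.2},
])

```text
t: 4.25
ee_pos: [476.0, -112.2, 116.1]
ee_rot: [2.339, 2.096, 0.001]
ft_force: [0.0, 0.2, -1.5]
finger_gap: 8.2
```

Emit:
send_rows([
  {"dx":-7,"dy":35,"dz":0,"wx":0,"wy":0,"wz":-0.05},
  {"dx":-13,"dy":70,"dz":0,"wx":0,"wy":0,"wz":-0.1},
  {"dx":-17,"dy":100,"dz":0,"wx":0,"wy":0,"wz":-0.114},
  {"dx":-17,"dy":102,"dz":0,"wx":0,"wy":0,"wz":-0.114},
  {"dx":-17,"dy":102,"dz":0,"wx":0,"wy":0,"wz":-0.114},
])

```text
t: 4.75
ee_pos: [459.6, -11.0, 116.0]
ee_rot: [2.45, 1.965, 0.001]
ft_force: [0.1, -1.2, -2.2]
finger_gap: 8.3
```

Emit:
send_rows([
  {"dx":0,"dy":0,"dz":-5,"wx":-0.12,"wy":0.027,"wz":0},
  {"dx":0,"dy":0,"dz":-10,"wx":-0.24,"wy":0.054,"wz":0},
  {"dx":0,"dy":0,"dz":-20,"wx":-0.36,"wy":0.081,"wz":0},
  {"dx":0,"dy":0,"dz":-30,"wx":-0.48,"wy":0.108,"wz":0},
  {"dx":0,"dy":0,"dz":-40,"wx":-0.6,"wy":0.135,"wz":0},
  {"dx":0,"dy":0,"dz":-50,"wx":-0.715,"wy":0.161,"wz":0},
  {"dx":0,"dy":0,"dz":-60,"wx":-0.715,"wy":0.161,"wz":0},
  {"dx":0,"dy":0,"dz":-60,"wx":-0.715,"wy":0.161,"wz":0},
])

```text
t: 5.55
ee_pos: [459.4, -11.6, 53.9]
ee_rot: [2.014, 1.613, -0.773]
ft_force: [-0.7, 0.2, -1.3]
finger_gap: 8.4
```

Run:
```python
from h import *
st(); f=grab('side'); save(f,'s2.png',(250,120,450,270),4)
```

```text
t 5.55 p [459.4 -11.6  53.9] xyaw 77.5 z [-0.149 -0.651 -0.745] j [ 0.18  0.55 -0.36  1.01 -0.66  0.52] F [-0.7  0.2 -1.3] gap 8.4
```

View pics/s2.png

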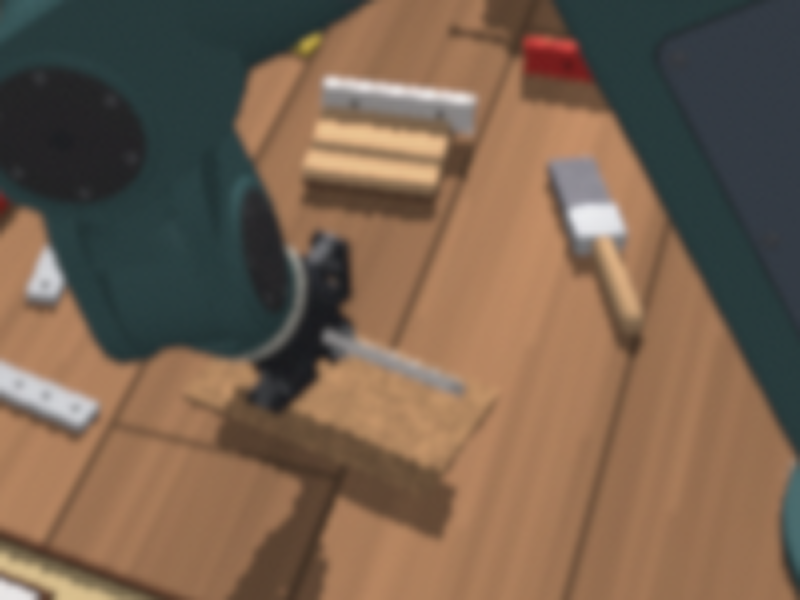

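The bar is held at a tilt above the mat, with its edge running from (325,335) to (460,388). The short bar is undisturbed in the rack. Lowering until the edge touches.

Emit:
send_rows([
  {"dx":0,"dy":0,"dz":-12,"wx":0,"wy":0,"wz":0},
  {"dx":0,"dy":0,"dz":-24,"wx":0,"wy":0,"wz":0},
  {"dx":0,"dy":0,"dz":-29,"wx":0,"wy":0,"wz":0},
  {"dx":0,"dy":0,"dz":-32,"wx":0,"wy":0,"wz":0},
  {"dx":0,"dy":0,"dz":-33,"wx":0,"wy":0,"wz":0},
  {"dx":0,"dy":0,"dz":-33,"wx":0,"wy":0,"wz":0},
])

```text
t: 6.2
ee_pos: [459.6, -11.4, 22.4]
ee_rot: [2.012, 1.61, -0.772]
ft_force: [-0.8, -0.0, -1.1]
finger_gap: 8.0
```

```bash
python3 -c "
from h import *
st()"
```

```text
t 6.2 p [459.6 -11.4  22.4] xyaw 77.4 z [-0.147 -0.653 -0.743] j [ 0.18  0.59 -0.39  0.93 -0.66  0.52] F [-0.8 -0.  -1.1] gap 8.0
```

Emit:
send_rows([
  {"dx":0,"dy":0,"dz":-1,"wx":0,"wy":0,"wz":0},
  {"dx":0,"dy":0,"dz":-2,"wx":0,"wy":0,"wz":0},
  {"dx":0,"dy":0,"dz":-2,"wx":0,"wy":0,"wz":0},
])

```text
t: 6.5
ee_pos: [459.7, -11.4, 20.6]
ee_rot: [2.011, 1.61, -0.772]
ft_force: [-0.7, 1.7, 3.7]
finger_gap: 8.1
```

```bash
python3 -c "
from h import *
st()"
```

```text
t 6.5 p [459.7 -11.4  20.6] xyaw 77.4 z [-0.146 -0.653 -0.743] j [ 0.18  0.59 -0.39  0.93 -0.66  0.52] F [-0.7  1.7  3.7] gap 8.1
```

Emit:
send_rows([
  {"dx":0,"dy":0,"dz":0.5,"wx":0,"wy":0,"wz":0},
  {"dx":0,"dy":0,"dz":1,"wx":0,"wy":0,"wz":0},
  {"dx":0,"dy":0,"dz":1,"wx":0,"wy":0,"wz":0},
  {"dx":0.5,"dy":2,"dz":2.2,"wx":0,"wy":0,"wz":0},
  {"dx":1,"dy":4,"dz":3.5,"wx":0,"wy":0,"wz":0},
], fingers=16)

```text
t: 7.0
ee_pos: [460.6, -7.3, 23.9]
ee_rot: [2.012, 1.61, -0.773]
ft_force: [0.9, 0.0, -0.1]
finger_gap: 13.8
```

Run:
```python
from h import *
st(); f=grab('side'); save(f,'s3.png',(280,170,400,260),5)
```

```text
t 7.0 p [460.6  -7.3  23.9] xyaw 77.4 z [-0.147 -0.653 -0.743] j [ 0.19  0.59 -0.38  0.95 -0.66  0.53] F [ 0.9  0.  -0.1] gap 13.8
```

View pics/s3.png

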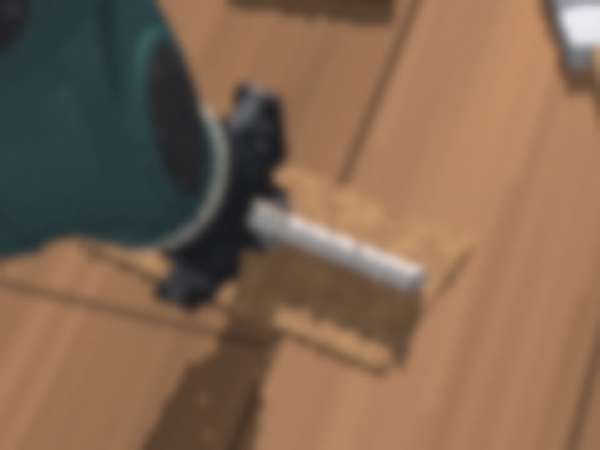

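The bar is released and leaning on the lower finger, upper edge from (260,215) to (420,275). Sliding the fingers out sideways.

Emit:
send_rows([
  {"dx":1,"dy":3,"dz":0.5,"wx":0,"wy":0,"wz":0},
  {"dx":2,"dy":7,"dz":1,"wx":0,"wy":0,"wz":0},
  {"dx":3,"dy":11,"dz":1.5,"wx":0,"wy":0,"wz":0},
  {"dx":4,"dy":15,"dz":2,"wx":0,"wy":0,"wz":0},
  {"dx":5,"dy":20,"dz":2.5,"wx":0,"wy":0,"wz":0},
  {"dx":6,"dy":26,"dz":3,"wx":0,"wy":0,"wz":0},
  {"dx":8,"dy":33,"dz":4,"wx":0,"wy":0,"wz":0},
  {"dx":10,"dy":40,"dz":6,"wx":0,"wy":0,"wz":0},
])

```text
t: 7.85
ee_pos: [470.6, 33.2, 29.8]
ee_rot: [2.012, 1.61, -0.773]
ft_force: [-0.4, 0.9, 0.6]
finger_gap: 13.7
```

Run:
```python
from h import *
st(); f=grab('side'); save(f,'s4.png',(280,170,400,260),5)
```

```text
t 7.85 p [470.6  33.2  29.8] xyaw 77.4 z [-0.147 -0.653 -0.743] j [ 0.26  0.62 -0.29  1.05 -0.64  0.61] F [-0.4  0.9  0.6] gap 13.7
```

View pics/s4.png

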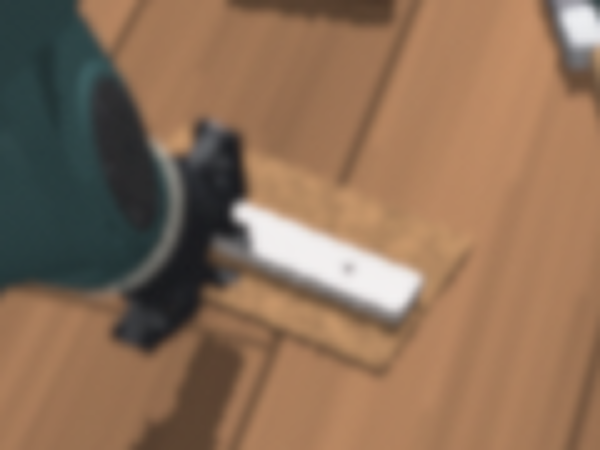

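The bar lies flat on the mat: near end at (400,300), face up. Backing off and measuring it.

Emit:
send_rows([
  {"dx":3,"dy":15,"dz":15,"wx":0,"wy":0,"wz":0},
  {"dx":6,"dy":30,"dz":35,"wx":0.12,"wy":-0.027,"wz":0},
  {"dx":6,"dy":50,"dz":60,"wx":0.24,"wy":-0.054,"wz":0},
  {"dx":6,"dy":75,"dz":85,"wx":0.36,"wy":-0.081,"wz":0},
  {"dx":6,"dy":100,"dz":100,"wx":0.48,"wy":-0.108,"wz":0},
  {"dx":6,"dy":120,"dz":110,"wx":0.6,"wy":-0.135,"wz":0},
  {"dx":6,"dy":130,"dz":110,"wx":0.715,"wy":-0.161,"wz":0},
  {"dx":6,"dy":130,"dz":110,"wx":0.715,"wy":-0.161,"wz":0},
], fingers=60)

```text
t: 8.7
ee_pos: [476.3, 162.2, 140.8]
ee_rot: [-2.453, -1.961, -0.005]
ft_force: [-1.3, -0.9, 0.3]
finger_gap: 50.9
```

```bash
cat >> h.py <<'E'
def metal(f,center,rad,z,s=60,v=120):
    hsv=cv2.cvtColor(f['img'],cv2.COLOR_RGB2HSV)
    m=((hsv[...,1]<s)&(hsv[...,2]>v)).astype(np.uint8)
    p=proj(f,[*center,z])[0]; q=proj(f,[center[0],center[1]+rad,z])[0]; k=np.zeros_like(m)
    cv2.circle(k,tuple(int(i) for i in p),int(np.linalg.norm(p-q)),1,-1); m&=k
    cs,_=cv2.findContours(m,cv2.RETR_EXTERNAL,cv2.CHAIN_APPROX_NONE)
    for c in cs:
        if cv2.contourArea(c)>40:
            r=cv2.minAreaRect(ray(f,c[:,0],z)[:,:2].astype(np.float32)); print('metal',np.round(r[0],1),np.round(r[1],1),round(r[2],1))
    return m
E
python3 - <<'E'
from h import *
st(); f=grab('top'); m=metal(f,(460,-10),130,14); save(f,'t5.png',(265,145,365,275),4)
s=grab('side'); metal(s,(460,-10),130,14)
E
```

```text
t 8.7 p [476.3 162.2 140.8] xyaw 77.3 z [ 0.002  0.002 -1.   ] j [ 0.16  0.27 -0.29  1.01  0.    0.39] F [-1.3 -0.9  0.3] gap 50.9
metal [460.2  -3.2] [ 34.  180.7] 77.2
metal [441.5   2.2] [ 40.3 152.8] 77.4
```

View pics/t5.png

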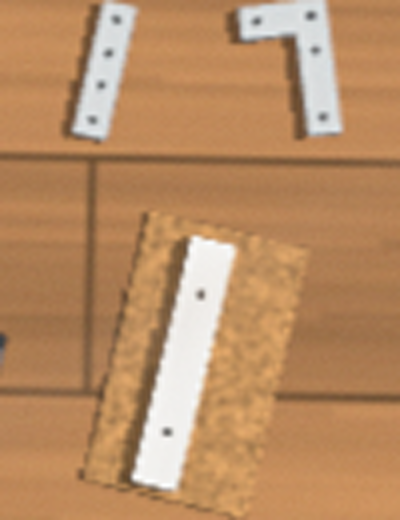

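The bar lies wholly on the mat at (460,-3) with yaw -12.8°. The bracket and plate are untouched. Moving in for the regrasp.

Emit:
send_rows([
  {"dx":-4,"dy":-40,"dz":0,"wx":0,"wy":0,"wz":0},
  {"dx":-8,"dy":-80,"dz":0,"wx":0,"wy":0,"wz":0},
  {"dx":-12,"dy":-120,"dz":-20,"wx":0,"wy":0,"wz":0},
  {"dx":-16,"dy":-155,"dz":-40,"wx":0,"wy":0,"wz":0},
  {"dx":-16,"dy":-165,"dz":-65,"wx":0,"wy":0,"wz":0},
  {"dx":-16,"dy":-165,"dz":-90,"wx":0,"wy":0,"wz":0},
  {"dx":-16,"dy":-165,"dz":-105,"wx":0,"wy":0,"wz":0},
  {"dx":-16,"dy":-165,"dz":-115,"wx":0,"wy":0,"wz":0},
])

```text
t: 9.6
ee_pos: [459.9, -2.5, 23.1]
ee_rot: [-2.452, -1.963, 0.006]
ft_force: [0.6, 0.6, -0.4]
finger_gap: 51.5
```

Emit:
send_rows([
  {"dx":0,"dy":0,"dz":-8,"wx":0,"wy":0,"wz":0},
  {"dx":0,"dy":0,"dz":-14,"wx":0,"wy":0,"wz":0},
  {"dx":0,"dy":0,"dz":-18,"wx":0,"wy":0,"wz":0},
  {"dx":0,"dy":0,"dz":-19,"wx":0,"wy":0,"wz":0},
  {"dx":0,"dy":0,"dz":-19,"wx":0,"wy":0,"wz":0},
])

```text
t: 10.1
ee_pos: [460.7, -2.5, 6.0]
ee_rot: [2.452, 1.963, 0.0]
ft_force: [0.2, 0.1, -0.3]
finger_gap: 51.2
```

```bash
python3 -c "
from h import *
st()"
```

```text
t 10.1 p [460.7  -2.5   6. ] xyaw 77.3 z [ 0. -0. -1.] j [-0.18  0.35 -0.61  0.61 -0.    0.04] F [ 0.2  0.1 -0.3] gap 51.2
```

Emit:
send_rows([
  {"dx":0,"dy":0,"dz":0,"wx":0,"wy":0,"wz":0},
  {"dx":0,"dy":0,"dz":0,"wx":0,"wy":0,"wz":0},
  {"dx":0,"dy":0,"dz":0,"wx":0,"wy":0,"wz":0},
  {"dx":0,"dy":0,"dz":0,"wx":0,"wy":0,"wz":0},
  {"dx":0,"dy":0,"dz":0,"wx":0,"wy":0,"wz":0},
  {"dx":0,"dy":0,"dz":4,"wx":0,"wy":0,"wz":0},
  {"dx":0,"dy":0,"dz":15,"wx":0,"wy":0,"wz":0},
  {"dx":0,"dy":0,"dz":30,"wx":0,"wy":0,"wz":0},
], fingers=0, grip_force=60)

```text
t: 10.9
ee_pos: [460.1, -2.4, 36.0]
ee_rot: [-2.452, -1.963, 0.001]
ft_force: [-0.3, 0.0, -1.9]
finger_gap: 29.8
```

Run:
```python
from h import *
st(); f=grab('side'); save(f,'s6.png',(260,150,400,255),5)
```

```text
t 10.9 p [460.1  -2.4  36. ] xyaw 77.3 z [-0.001  0.    -1.   ] j [-0.18  0.31 -0.57  0.69 -0.    0.04] F [-0.3  0.  -1.9] gap 29.8
```

View pics/s6.png

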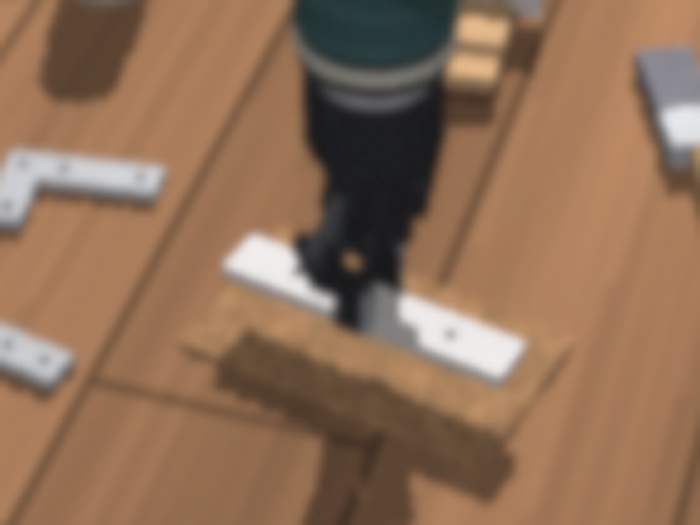

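The bar is gripped flat by its width, from (225,260) to (520,360). Carrying it to the tray and cross-checking the bay from the side camera.

Emit:
send_rows([
  {"dx":1,"dy":20,"dz":30,"wx":0,"wy":0,"wz":0.01},
  {"dx":2,"dy":60,"dz":45,"wx":0,"wy":0,"wz":0.02},
  {"dx":4,"dy":105,"dz":45,"wx":0,"wy":0,"wz":0.03},
  {"dx":5,"dy":150,"dz":45,"wx":0,"wy":0,"wz":0.04},
  {"dx":6,"dy":195,"dz":45,"wx":0,"wy":0,"wz":0.05},
  {"dx":8,"dy":240,"dz":45,"wx":0,"wy":0,"wz":0.07},
  {"dx":10,"dy":285,"dz":45,"wx":0,"wy":0,"wz":0.08},
  {"dx":12,"dy":325,"dz":45,"wx":0,"wy":0,"wz":0.0925},
])

```text
t: 11.75
ee_pos: [472.2, 324.8, 80.6]
ee_rot: [2.358, 2.076, 0.0]
ft_force: [1.0, -0.6, -1.8]
finger_gap: 29.5
```

Emit:
send_rows([
  {"dx":0,"dy":30,"dz":0,"wx":0,"wy":0,"wz":0},
  {"dx":0,"dy":50,"dz":-10,"wx":0,"wy":0,"wz":0},
  {"dx":0,"dy":53,"dz":-20,"wx":0,"wy":0,"wz":0},
  {"dx":0,"dy":53,"dz":-30,"wx":0,"wy":0,"wz":0},
  {"dx":0,"dy":53,"dz":-35,"wx":0,"wy":0,"wz":0},
  {"dx":0,"dy":53,"dz":-35,"wx":0,"wy":0,"wz":0},
])

```text
t: 12.35
ee_pos: [472.2, 374.1, 44.9]
ee_rot: [-2.361, -2.073, 0.003]
ft_force: [-0.2, -0.3, -1.3]
finger_gap: 29.7
```

Run:
```python
s=open('m2.py').read().split('    # mat via')[0].replace("('top','side')","('side',)");exec(s)
print('rims');
big=(W[...,2]>9)&(abs(L[...,0])<175)&(abs(L[...,1])<120)
cs,_=cv2.findContours(big.astype(np.uint8),cv2.RETR_EXTERNAL,cv2.CHAIN_APPROX_NONE);c=max(cs,key=cv2.contourArea)
print(cv2.minAreaRect(ray(f,c[:,0],14)[:,:2].astype(np.float32)))
st(); g=grab('top'); metal(g,(472,375),130,46)
g2=grab('side'); metal(g2,(472,375),130,46)
save(g,'t7.png',(145,145,250,285),4)
```

```text
side dep 7 x 146.6 153.8 y -87.2 -76.0
side dep 885 x 63.3 133.5 y -79.5 75.2
side dep 20 x 136.5 154.0 y -44.3 -19.8
side dep 6 x 33.2 40.9 y -65.5 -58.3
side dep 6 x -8.4 -3.0 y -83.0 -73.4
side dep 196 x -15.9 28.5 y -69.7 18.3
side dep 35 x 142.1 154.5 y 4.6 66.8
side dep 71 x -93.8 -75.3 y -67.0 -23.5
side dep 6 x 146.4 153.8 y 73.8 82.1
side dep 221 x -17.4 51.0 y 18.6 84.3
side dep 6 x 150.0 153.9 y 88.9 98.1
side dep 235 x -153.1 -89.5 y 20.1 82.3
side dark 353 x -36.8 154.5 y -98.5 98.6
side dark 533 x 65.2 122.1 y -75.2 86.1
side dark 792 x -21.6 46.6 y -67.4 92.2
side dark 96 x -154.2 -41.4 y -94.8 -85.8
side dark 125 x -97.4 -75.7 y -66.4 -12.2
side dark 443 x -155.6 -92.2 y 30.0 93.6
rims
((514.0601806640625, 315.23834228515625), (215.65394592285156, 322.3525085449219), 82.6218032836914)Traceback (most recent call last):
  File "<stdin>", line 6, in <module>
TypeError: 'numpy.ndarray' object is not callable
```

Run:
```python
from h import *
st(); g=grab('top'); m=metal(g,(472,375),130,53)
save(g,'t7.png',(145,145,250,285),4)
```

```text
t 12.35 p [472.2 374.1  44.9] xyaw 82.6 z [-0.001 -0.001 -1.   ] j [ 0.53  0.51 -0.19  0.88 -0.    0.66] F [-0.2 -0.3 -1.3] gap 29.7
metal [421.  380.2] [35.8 78.6] 82.8
metal [479.3 424.5] [96.9 36.4] 6.3
metal [520.6 367.2] [37.9 83.8] 84.9
```

View pics/t7.png

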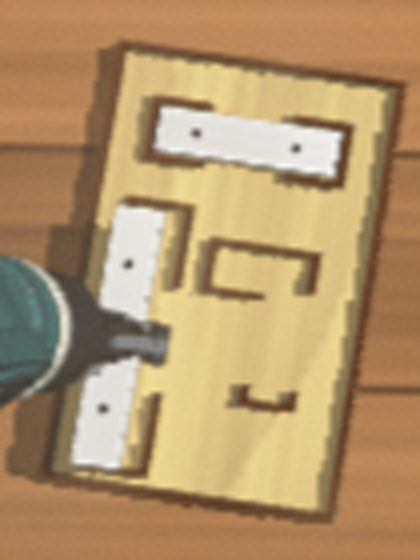

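The top view shows the held bar above the long bay. After parallax (about 18 crop px) its centre line, near x=159, falls between the fence inner edges at 127 and 187, and its ends match. Lowering.

Emit:
send_rows([
  {"dx":0,"dy":0.5,"dz":-10,"wx":0,"wy":0,"wz":0},
  {"dx":0,"dy":0.5,"dz":-18,"wx":0,"wy":0,"wz":0},
  {"dx":0,"dy":0.5,"dz":-24,"wx":0,"wy":0,"wz":0},
  {"dx":0,"dy":0.5,"dz":-29,"wx":0,"wy":0,"wz":0},
  {"dx":0,"dy":0.5,"dz":-32,"wx":0,"wy":0,"wz":0},
  {"dx":0,"dy":0.5,"dz":-32,"wx":0,"wy":0,"wz":0},
])

```text
t: 13.0
ee_pos: [472.4, 376.0, 13.4]
ee_rot: [-2.359, -2.074, 0.001]
ft_force: [0.3, -0.7, -1.2]
finger_gap: 30.0
```

```bash
python3 -c "
from h import *
s,_=st();print(s['ft_torque'])"
```

```text
t 13.0 p [472.4 376.   13.4] xyaw 82.7 z [-0. -0. -1.] j [ 0.54  0.54 -0.23  0.8  -0.    0.67] F [ 0.3 -0.7 -1.2] gap 30.0
[-0.01431704 -0.03861534  0.00967748]
```

Emit:
send_rows([
  {"dx":0,"dy":0,"dz":-2,"wx":0,"wy":0,"wz":0},
  {"dx":0,"dy":0,"dz":-4,"wx":0,"wy":0,"wz":0},
  {"dx":0,"dy":0,"dz":-5,"wx":0,"wy":0,"wz":0},
  {"dx":0,"dy":0,"dz":-5,"wx":0,"wy":0,"wz":0},
])

```text
t: 13.4
ee_pos: [472.5, 376.0, 8.7]
ee_rot: [2.359, 2.074, -0.0]
ft_force: [0.1, -0.3, -1.7]
finger_gap: 30.0
```

```bash
python3 -c "
from h import *
s,_=st();print(s['ft_torque'])"
```

```text
t 13.4 p [472.5 376.    8.7] xyaw 82.7 z [-0. -0. -1.] j [ 0.54  0.54 -0.24  0.79 -0.    0.67] F [ 0.1 -0.3 -1.7] gap 30.0
[ 0.06370204 -0.03573375  0.02905088]
```

Emit:
send_rows([
  {"dx":0,"dy":0,"dz":-1,"wx":0,"wy":0,"wz":0},
  {"dx":0,"dy":0,"dz":-1,"wx":0,"wy":0,"wz":0},
])

```text
t: 13.6
ee_pos: [472.6, 376.1, 8.5]
ee_rot: [2.359, 2.074, 0.001]
ft_force: [-3.0, -1.5, 9.4]
finger_gap: 29.9
```

Emit:
send_rows([
  {"dx":0,"dy":0,"dz":0,"wx":0,"wy":0,"wz":0},
  {"dx":0,"dy":0,"dz":0,"wx":0,"wy":0,"wz":0},
  {"dx":0,"dy":0,"dz":0,"wx":0,"wy":0,"wz":0},
  {"dx":0,"dy":0,"dz":15,"wx":0,"wy":0,"wz":0},
  {"dx":0,"dy":0,"dz":40,"wx":0,"wy":0,"wz":0},
  {"dx":15,"dy":-30,"dz":70,"wx":0,"wy":0,"wz":0.03},
  {"dx":35,"dy":-70,"dz":100,"wx":0,"wy":0,"wz":0.06},
  {"dx":55,"dy":-110,"dz":100,"wx":0,"wy":0,"wz":0.09},
], fingers=48)

```text
t: 14.4
ee_pos: [529.3, 266.0, 111.1]
ee_rot: [2.259, 2.181, 0.007]
ft_force: [1.9, 0.2, -0.5]
finger_gap: 40.9
```

Emit:
send_rows([
  {"dx":20,"dy":-42,"dz":0,"wx":0,"wy":0,"wz":0.03},
  {"dx":40,"dy":-84,"dz":0,"wx":0,"wy":0,"wz":0.06},
  {"dx":60,"dy":-126,"dz":0,"wx":0,"wy":0,"wz":0.09},
  {"dx":80,"dy":-168,"dz":0,"wx":0,"wy":0,"wz":0.12},
  {"dx":100,"dy":-210,"dz":0,"wx":0,"wy":0,"wz":0.15},
  {"dx":120,"dy":-252,"dz":0,"wx":0,"wy":0,"wz":0.17},
  {"dx":130,"dy":-294,"dz":0,"wx":0,"wy":0,"wz":0.18},
  {"dx":140,"dy":-320,"dz":0,"wx":0,"wy":0,"wz":0.18},
])

```text
t: 15.2
ee_pos: [667.9, -57.0, 107.5]
ee_rot: [2.06, 2.372, -0.001]
ft_force: [0.5, 0.5, -0.0]
finger_gap: 41.5
```

Run:
```python
from h import *
st(); g=grab('top'); metal(g,(472,375),110,16); metal(g,(676,-76),80,8)
f=g
hsv=cv2.cvtColor(f['img'],cv2.COLOR_RGB2HSV)
save(g,'t8.png',(145,120,365,285),3.6)
s=grab('side'); metal(s,(676,-76),80,8)
```

```text
t 15.2 p [667.9 -57.  107.5] xyaw 98.0 z [-0. -0. -1.] j [-0.21  0.57  0.11  1.11 -0.   -0.35] F [ 0.5  0.5 -0. ] gap 41.5
metal [472.2 375.4] [ 36.4 181.9] 82.7
metal [675.8 -81.1] [105.1  66.9] 17.7
```

View pics/t8.png

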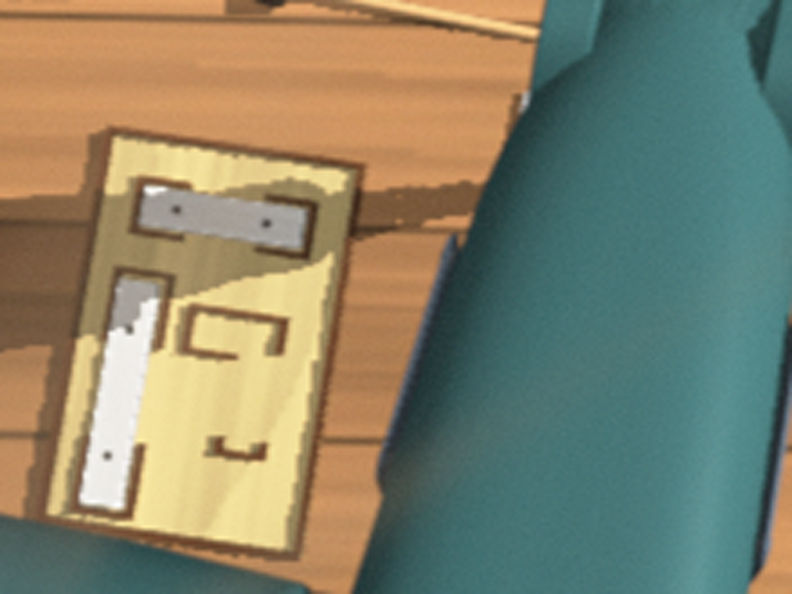

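The long bar sits flat inside its bay fences, from (135,280) to (105,510), and the packed bar is unchanged. On to the bracket.

Emit:
send_rows([
  {"dx":5,"dy":-20,"dz":0,"wx":0,"wy":0,"wz":0},
  {"dx":10.5,"dy":-38.5,"dz":-10,"wx":0,"wy":0,"wz":0},
  {"dx":10.5,"dy":-38.5,"dz":-35,"wx":0,"wy":0,"wz":0},
  {"dx":10.5,"dy":-38.5,"dz":-60,"wx":0,"wy":0,"wz":0},
  {"dx":10.5,"dy":-38.5,"dz":-85,"wx":0,"wy":0,"wz":0},
  {"dx":10.5,"dy":-38.5,"dz":-95,"wx":0,"wy":0,"wz":0},
  {"dx":10.5,"dy":-38.5,"dz":-95,"wx":0,"wy":0,"wz":0},
])

```text
t: 16.0
ee_pos: [677.2, -92.3, 11.2]
ee_rot: [-2.057, -2.372, 0.002]
ft_force: [0.3, -0.0, 0.1]
finger_gap: 41.0
```

Run:
```python
from h import *
import pickle
st()
f=pickle.load(open('side0.pkl','rb')); 
p=proj(f,[676,-76,8])[0];hsv=cv2.cvtColor(f['img'],cv2.COLOR_RGB2HSV)
m=((hsv[...,1]<60)&(hsv[...,2]>150))
vv,uu=np.nonzero(m);k=np.hypot(uu-p[0],vv-p[1])<30
P=ray(f,np.c_[uu[k],vv[k]],8)[:,:2]-[678.4,-95.7];a=np.radians(8)
q=np.c_[P@[np.cos(a),np.sin(a)],P@[-np.sin(a),np.cos(a)]]
print('expect x-50..50 y-12..52',q.min(0),q.max(0))
for x in(-40,-20,0,15):
    s=q[abs(q[:,0]-x)<8]; print(x,s[:,1].min().round(1),s[:,1].max().round(1))
```

```text
t 16.0 p [677.2 -92.3  11.2] xyaw 98.1 z [-0.003  0.001 -1.   ] j [-0.25  0.66  0.    0.92 -0.   -0.4 ] F [ 0.3 -0.   0.1] gap 41.0
expect x-50..50 y-12..52 [-53.1476691  -15.41388377] [ 49.53703163 146.37552824]
-40 -14.9 12.3
-20 -13.3 12.4
0 -14.9 146.4
15 -15.4 143.8
```

Emit:
send_rows([
  {"dx":1,"dy":-3,"dz":-3,"wx":0,"wy":0,"wz":0},
  {"dx":1,"dy":-3,"dz":-7,"wx":0,"wy":0,"wz":0},
  {"dx":1,"dy":-3,"dz":-9,"wx":0,"wy":0,"wz":0},
  {"dx":1,"dy":-3,"dz":-9,"wx":0,"wy":0,"wz":0},
])

```text
t: 16.4
ee_pos: [679.1, -95.5, 3.9]
ee_rot: [2.058, 2.373, 0.0]
ft_force: [-0.1, -0.1, 0.1]
finger_gap: 40.7
```

Emit:
send_rows([
  {"dx":0,"dy":0,"dz":0,"wx":0,"wy":0,"wz":0},
  {"dx":0,"dy":0,"dz":0,"wx":0,"wy":0,"wz":0},
  {"dx":0,"dy":0,"dz":0,"wx":0,"wy":0,"wz":0},
  {"dx":0,"dy":0,"dz":0,"wx":0,"wy":0,"wz":0},
  {"dx":0,"dy":0,"dz":0,"wx":0,"wy":0,"wz":0},
], fingers=0, grip_force=70)

```text
t: 16.9
ee_pos: [679.3, -95.4, 4.5]
ee_rot: [2.058, 2.373, 0.001]
ft_force: [-2.5, 0.1, 5.2]
finger_gap: 20.8
```

```bash
python3 -c "
from h import *
s,_=st()"
```

```text
t 16.9 p [679.3 -95.4   4.5] xyaw 98.1 z [ 0.001 -0.    -1.   ] j [-0.26  0.66 -0.    0.91 -0.   -0.4 ] F [-2.5  0.1  5.2] gap 20.8
```

Emit:
send_rows([
  {"dx":0,"dy":0,"dz":8,"wx":0,"wy":0,"wz":0},
  {"dx":0,"dy":0,"dz":25,"wx":0,"wy":0,"wz":0},
  {"dx":-5,"dy":10,"dz":50,"wx":0,"wy":0,"wz":0},
  {"dx":-20,"dy":40,"dz":70,"wx":0,"wy":0,"wz":-0.03},
  {"dx":-40,"dy":80,"dz":70,"wx":0,"wy":0,"wz":-0.06},
  {"dx":-60,"dy":120,"dz":70,"wx":0,"wy":0,"wz":-0.1},
  {"dx":-80,"dy":160,"dz":70,"wx":0,"wy":0,"wz":-0.14},
  {"dx":-100,"dy":195,"dz":70,"wx":0,"wy":0,"wz":-0.17},
])

```text
t: 17.7
ee_pos: [578.0, 101.3, 74.4]
ee_rot: [2.254, 2.188, 0.001]
ft_force: [0.3, 0.0, -2.4]
finger_gap: 20.8
```

Emit:
send_rows([
  {"dx":-20,"dy":35,"dz":0,"wx":0,"wy":0,"wz":-0.02},
  {"dx":-40,"dy":70,"dz":0,"wx":0,"wy":0,"wz":-0.04},
  {"dx":-60,"dy":105,"dz":0,"wx":0,"wy":0,"wz":-0.06},
  {"dx":-80,"dy":140,"dz":-10,"wx":0,"wy":0,"wz":-0.08},
  {"dx":-95,"dy":165,"dz":-20,"wx":0,"wy":0,"wz":-0.1},
  {"dx":-100,"dy":174,"dz":-30,"wx":0,"wy":0,"wz":-0.1},
  {"dx":-100,"dy":174,"dz":-30,"wx":0,"wy":0,"wz":-0.1},
])

```text
t: 18.4
ee_pos: [478.0, 274.2, 43.1]
ee_rot: [-2.357, -2.077, 0.002]
ft_force: [-0.2, -0.3, -2.4]
finger_gap: 20.8
```

Run:
```python
from h import *
s,_=st(); z=s['ee_pos'][2]+5
g=grab('top'); c0=np.array([516.8,314.7]);a=np.radians(-7.4);B=np.array([[np.cos(a),np.sin(a)],[-np.sin(a),np.cos(a)]])
hsv=cv2.cvtColor(g['img'],cv2.COLOR_RGB2HSV)
m=(hsv[...,1]<55)&(hsv[...,2]>130)
vv,uu=np.nonzero(m)
q=(ray(g,np.c_[uu,vv],z)[:,:2]-[479.5,273.8])@B.T
k=(abs(q[:,0])<65)&(q[:,1]>-25)&(q[:,1]<60);q=q[k];print(len(q),'z',z)
for lo in range(-60,60,8):
    r=q[(q[:,0]>=lo)&(q[:,0]<lo+8)]
    if len(r):print(lo,r[:,1].min().round(1),r[:,1].max().round(1),r[:,0].min().round(1),r[:,0].max().round(1))
save(g,'t9.png',(145,145,250,285),4)
```

```text
t 18.4 p [478.  274.2  43.1] xyaw 82.8 z [-0.001 -0.001 -1.   ] j [ 0.37  0.43 -0.33  0.81 -0.    0.5 ] F [-0.2 -0.3 -2.4] gap 20.8
349 z 48.09401686031009
-60 -9.8 9.8 -53.0 -52.2
-52 -12.6 13.9 -51.9 -44.0
-44 -13.0 12.6 -43.8 -36.0
-36 -12.5 10.3 -35.9 -28.1
-28 -12.9 18.2 -27.7 -20.1
-20 -12.4 19.1 -20.0 -13.8
-12 -24.3 17.8 -11.5 -4.3
-4 -23.8 19.2 -3.9 3.0
4 -16.0 20.6 4.9 11.2
12 -12.8 36.3 12.5 19.9
20 -13.2 29.0 20.4 27.8
28 -12.7 39.1 28.2 35.9
36 -13.1 48.8 36.2 43.8
44 -12.6 54.8 44.0 48.0
```

Emit:
send_rows([
  {"dx":1.5,"dy":-0.4,"dz":-10,"wx":0,"wy":0,"wz":0},
  {"dx":1.5,"dy":-0.4,"dz":-16,"wx":0,"wy":0,"wz":0},
  {"dx":1.5,"dy":-0.4,"dz":-21,"wx":0,"wy":0,"wz":0},
  {"dx":1.5,"dy":-0.4,"dz":-25,"wx":0,"wy":0,"wz":0},
  {"dx":1.5,"dy":-0.4,"dz":-28,"wx":0,"wy":0,"wz":0},
  {"dx":1.5,"dy":-0.4,"dz":-28,"wx":0,"wy":0,"wz":0},
])

```text
t: 19.05
ee_pos: [480.4, 273.0, 15.4]
ee_rot: [-2.359, -2.074, 0.001]
ft_force: [-0.2, -0.5, -1.8]
finger_gap: 20.5
```

```bash
python3 -c "
from h import *
s,_=st();print(s['ft_torque'])
g=grab('top');save(g,'t10.png',(165,185,245,265),7)"
```

```text
t 19.05 p [480.4 273.   15.4] xyaw 82.6 z [-0.001 -0.    -1.   ] j [ 0.37  0.46 -0.37  0.74  0.    0.5 ] F [-0.2 -0.5 -1.8] gap 20.5
[0.01696333 0.04341266 0.00713972]
```

View pics/t10.png

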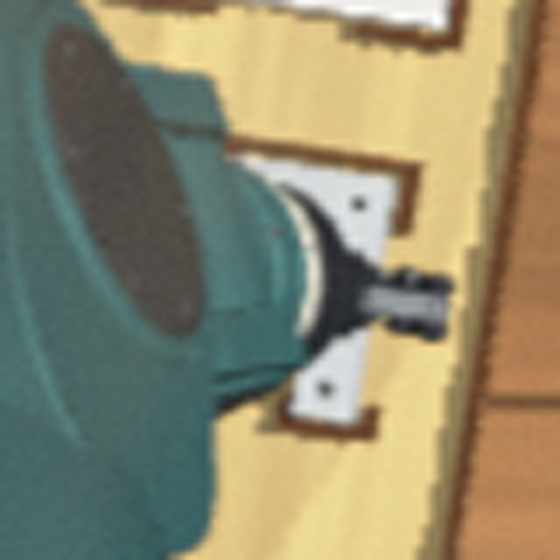

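The bracket sits within the fences, which are visible at the top (230–415, 140–165) and at the bottom (280–375, 430). No contact force yet. Lowering to the floor.

Emit:
send_rows([
  {"dx":0,"dy":0,"dz":-2,"wx":0,"wy":0,"wz":0},
  {"dx":0,"dy":0,"dz":-4,"wx":0,"wy":0,"wz":0},
  {"dx":0,"dy":0,"dz":-5,"wx":0,"wy":0,"wz":0},
  {"dx":0,"dy":0,"dz":-5,"wx":0,"wy":0,"wz":0},
])

```text
t: 19.5
ee_pos: [480.5, 273.2, 10.7]
ee_rot: [-2.359, -2.074, 0.0]
ft_force: [-0.5, 0.4, -2.1]
finger_gap: 20.8
```

```bash
python3 -c "
from h import *
s,_=st();print(s['ft_torque'])"
```

```text
t 19.5 p [480.5 273.2  10.7] xyaw 82.7 z [-0. -0. -1.] j [ 0.37  0.47 -0.37  0.73  0.    0.5 ] F [-0.5  0.4 -2.1] gap 20.8
[ 0.01485044  0.06075441 -0.03303516]
```

Lower another 1 mm or so until it touches.

Emit:
send_rows([
  {"dx":0,"dy":0,"dz":-0.6,"wx":0,"wy":0,"wz":0},
  {"dx":0,"dy":0,"dz":-1.2,"wx":0,"wy":0,"wz":0},
  {"dx":0,"dy":0,"dz":-1.2,"wx":0,"wy":0,"wz":0},
])

```text
t: 19.8
ee_pos: [480.6, 273.2, 10.4]
ee_rot: [2.359, 2.074, 0.001]
ft_force: [-3.6, -2.1, 13.1]
finger_gap: 20.9
```

```bash
python3 -c "
from h import *
s,_=st();print(s['ft_torque'])"
```

```text
t 19.8 p [480.6 273.2  10.4] xyaw 82.7 z [ 0.001  0.    -1.   ] j [ 0.37  0.47 -0.38  0.73 -0.    0.5 ] F [-3.6 -2.1 13.1] gap 20.9
[-0.37948014  0.88919345 -0.0382797 ]
```

Emit:
send_rows([
  {"dx":0,"dy":0,"dz":0.5,"wx":0,"wy":0,"wz":0},
  {"dx":0,"dy":0,"dz":0.5,"wx":0,"wy":0,"wz":0},
  {"dx":0,"dy":0,"dz":0.5,"wx":0,"wy":0,"wz":0},
  {"dx":0,"dy":0,"dz":5,"wx":0,"wy":0,"wz":0},
  {"dx":0,"dy":0,"dz":25,"wx":0,"wy":0,"wz":0},
  {"dx":0,"dy":0,"dz":60,"wx":0,"wy":0,"wz":0},
  {"dx":0,"dy":-30,"dz":100,"wx":0,"wy":0,"wz":0},
  {"dx":0,"dy":-70,"dz":120,"wx":0,"wy":0,"wz":0},
], fingers=42)

```text
t: 20.6
ee_pos: [481.4, 203.6, 132.6]
ee_rot: [2.356, 2.076, 0.005]
ft_force: [1.0, -0.2, 0.9]
finger_gap: 36.0
```

Emit:
send_rows([
  {"dx":0,"dy":-45,"dz":0,"wx":0,"wy":0,"wz":0},
  {"dx":-10,"dy":-90,"dz":0,"wx":0,"wy":0,"wz":0},
  {"dx":-20,"dy":-135,"dz":0,"wx":0,"wy":0,"wz":0},
  {"dx":-30,"dy":-180,"dz":0,"wx":0,"wy":0,"wz":0},
  {"dx":-40,"dy":-225,"dz":0,"wx":0,"wy":0,"wz":0},
  {"dx":-40,"dy":-270,"dz":0,"wx":0,"wy":0,"wz":0},
  {"dx":-40,"dy":-300,"dz":0,"wx":0,"wy":0,"wz":0},
  {"dx":-40,"dy":-300,"dz":0,"wx":0,"wy":0,"wz":0},
])

```text
t: 21.4
ee_pos: [440.8, -100.0, 129.9]
ee_rot: [2.362, 2.069, -0.0]
ft_force: [0.3, 0.7, 1.5]
finger_gap: 35.9
```

Run:
```python
from h import *
import pickle
st(); g=grab('top'); save(g,'t11.png')
c0=np.array([516.8,314.7]);a=np.radians(-7.4);B=np.array([[np.cos(a),np.sin(a)],[-np.sin(a),np.cos(a)]])
hsv=cv2.cvtColor(g['img'],cv2.COLOR_RGB2HSV);m=((hsv[...,1]<55)&(hsv[...,2]>130)).astype(np.uint8)
v,u=np.mgrid[:400,:640];Z=g['depth'];W=(np.stack([(u-g['cx'])/g['f']*Z,(v-g['cy'])/g['f']*Z,Z],-1)-g['t'])@g['R']
k,lab,stt,_=cv2.connectedComponentsWithStats(m)
for i in range(1,k):
    if stt[i,4]<60: continue
    vv,uu=np.nonzero(lab==i);q=(ray(g,np.c_[uu,vv],15)[:,:2]-c0)@B.T
    if abs(q[:,0]).max()<160 and abs(q[:,1]).max()<110:
        h=W[vv,uu,2]; A=np.c_[q,np.ones(len(q))];co=np.linalg.lstsq(A,h,rcond=None)[0]
        print(len(q),'tray x',q[:,0].min().round(1),q[:,0].max().round(1),'y',q[:,1].min().round(1),q[:,1].max().round(1),'h',np.median(h).round(1),'slope',co[:2].round(3))
for n,c,z in(('plate',(673,59),8),('short',(508,-338),40),('packed',(614,300),16),('bar',(472,375),16)):
    print(n);metal(g,c,95 if n!='plate' else 55,z)
f=pickle.load(open('top0.pkl','rb')); p=[int(i) for i in proj(f,[700,-190,85])[0]]
d=np.abs(g['img'].astype(int)-f['img'])[140-15:160,395:440].mean();print('jar region diff',d)
```

```text
t 21.4 p [ 440.8 -100.   129.9] xyaw 82.4 z [ 0.001 -0.001 -1.   ] j [-0.4   0.2  -0.43  0.95 -0.   -0.27] F [0.3 0.7 1.5] gap 35.9
535 tray x 81.6 116.0 y -68.2 65.1 h 15.6 slope [0.027 0.025]
783 tray x -140.7 38.9 y 36.8 73.1 h 15.7 slope [0.044 0.279]
463 tray x -82.7 19.4 y -59.9 7.7 h 13.7 slope [-0.09   0.124]
plate
metal [672.9  59.3] [ 26.3 101.8] 78.3
short
metal [ 507.8 -338.2] [130.1  11.6] 5.5
packed
metal [527.7 293.6] [54.1 12.3] 84.7
metal [555.5 360.5] [36.4 18.1] 57.7
metal [614.4 300.4] [133.5  34.9] 82.9
bar
metal [521.6 304.1] [34.8 24.9] 81.6
metal [473.2 375.4] [ 36.3 179.9] 82.6
jar region diff 3.1233862433862436
```

Run:
```python
from h import *
g=grab('top');v,u=np.mgrid[:400,:640];Z=g['depth'];W=(np.stack([(u-g['cx'])/g['f']*Z,(v-g['cy'])/g['f']*Z,Z],-1)-g['t'])@g['R']
c0=np.array([516.8,314.7]);a=np.radians(-7.4);B=np.array([[np.cos(a),np.sin(a)],[-np.sin(a),np.cos(a)]])
L=(W[...,:2]-c0)@B.T
def h(x,y): 
    k=(abs(L[...,0]-x)<6)&(abs(L[...,1]-y)<4); return np.median(W[...,2][k]).round(1)
print('bar',[[h(x,y) for x in(-130,-90,-52,-10,28)] for y in(45,55,64)])
print('bracket',[h(x,-46) for x in(-70,-32,0)],h(6,-20),h(6,0))
```

```text
bar [[np.float64(15.0), np.float64(14.9), np.float64(13.9), np.float64(15.2), np.float64(15.7)], [np.float64(15.9), np.float64(17.0), np.float64(15.6), np.float64(17.1), np.float64(16.1)], [np.float64(16.3), np.float64(15.3), np.float64(16.6), np.float64(16.8), np.float64(14.5)]]
bracket [np.float64(12.9), np.float64(14.1), np.float64(13.4)] 14.7 14.0
```

Both pieces lie flat: the bar top is at about 16 mm and the bracket top at about 14 mm, as expected. Handing in.

```bash
python3 -c "
from workcell import bot
print(bot.job_done())"
```

```text
the job is handed in; nothing more can be done
None
```

The job is handed in, at about 21.5 s on the robot's clock. `job_done()` gave no verdict, so whether it passes is not known to me.

- **Long bar:** I took it from the rack and set it tilted with one edge on the mat. I opened the fingers and slid them out so it came down flat on the mat. I then regripped it across its 32 mm width and lowered it into the long compartment until it touched the floor.
- **Bracket:** I lowered it into the L-shaped compartment until it touched the floor, then let go.

**Last checks**
- **Bar in tray:** it is centred in its fences, with its top at about 14–17 mm (16 expected).
- **Bracket in tray:** it is centred to about 1 mm, with its top at 13–14.7 mm (14 expected).
- **Bystanders:** the plate, the short bar in the rack and the packed bar measured as before, within 0.5 mm. The jar's image region was only slightly different (mean difference 3 of 255).
- **Forces:** the highest wrist force I read, at the end of a move, was about 14 N; it was not logged during moves.

**Disagreed or failed**
- One height fit of the bar showed a slope of 0.28. Heights read over small patches of the bar did not show such a tilt, so I put it down to noisy depth at the edges.
- The final overview picture could not be viewed because the 12-picture limit was reached, so the last checks are numeric only.

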